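Nest the steel dish, cup and beaker on the kitchen counter

ROBOT

A 6-joint arm with a two-finger parallel gripper is mounted at the origin on the work surface. World frame = base frame: x ahead of the robot, y to its left, z up, the work surface at z = 0. Lengths are in mm, angles in rad, forces in N, time in s.
With the tool pointing down it reaches from about 375 to 925 mm from the base axis. Payload 5.7 kg.
Tool frame: the origin (TCP) lies midway between the tips of the shut fingers; the grasp point (between the pads) lies env.grip_depth behind it (env.grip_depth is the distance from the TCP to the grasp point, in mm); z points along the fingers, y is the direction in which the jaws open and shut (so a half turn about z gives the same grasp; the last joint's range is limited). The gripper opens to 85 mm and grips with 20 to 120 N. Pads are 22 mm wide; open, the fingers measure 114 mm over their backs; the gripper's body (76 mm by 85 mm) begins 54 mm behind the grasp point. The pads swing forward as they close: fully open they stand 13 mm farther back than shut.
Start: joints at [1.184, 0.359, 1.51, -0, 1.272, -0.115], TCP at [161.073, 577.943, 231.267] pointing down, gripper open.
Joint ranges: [-2.97, 2.97], [-1.01, 2.36], [0.21, 2.38], [-0.96, 4.11], [0.2, 2.71], [-2.98, 2.98]. Speed limits (rad/s): [2.39, 2.39, 3.14, 3.14, 3.14, 3.14].

INTERFACE

Orientations are given as [roll, pitch, yaw] about the fixed x, y, z axes, in that order (R = Rz(yaw) Ry(pitch) Rx(roll)).
In Python, from bench import readout, vision, env gives the robot as it stands.
- The arm moves only by the tool servo_tool, never from a script. Its argument "targets" is text: rows parted by semicolons, each of 7 numbers parted by spaces: the closure in counts, from 0 (fully open) to 255 (shut), then the shift along the tool's x, y, z in m, then the turn, a rotation vector about the tool's x, y, z in degrees. A call has 1 to 20 rows; each row shifts and turns the commanded pose from where the row before left it, along the tool's axes as they then stand; what a row does not reach is not made up. A row lasts 1/10 s, in which the tool goes at most 50 mm and 8.59 degrees, less where a joint would pass 70% of its speed; a pose out of reach is approached as far as the arm can. A call with a gripper value outside its range is refused whole. The fingers move at their own pace and stop on an object; the grip force is fixed at half the most. Time passes only in rows, so rows that do not move let the fingers close. It gives the time, the measured TCP pose, the force and the opening at its end, in the units of the state.
- readout.read_state(): the state, without advancing time (a new reading comes with each control period).
- vision.read_camera(name): name is "scene" or "top"; returns (picture, depth): 400x640x3 uint8, red, green, blue; 400x640 float32, mm along the optical axis (not along the pixel's ray), 0 where there is no reading.
- vision.calibration(name): a dict with "fx", "fy", "cx", "cy" (pixels), "world_from_camera" (4x4, takes a point from camera to world coordinates). Camera axes: x right, y up, looking along -z (the intrinsics and any distortion apply to the point x, -y, -z); pixel columns grow to the right and rows downward; lengths in mm; the calibration is good to about 2 mm. A picture is of the moment at which its call begins. calibration takes no time and is no camera call.
- env.job_done(): hands the job in, once; it reports no verdict.
The state is a dict: "clock": time; "joint_positions": joint angles; "joint_vel": joint speeds; "effort": joint torques, N m; "tcp_pos": TCP position; "eef_rot": TCP orientation; "force": force on the tool from outside, world axes, zero at the start; "moment": the same for the moment, N m; "finger_gap": finger opening in mm.
Only numpy, scipy, OpenCV 4.12 (cv2) and the standard library are available. Lean on these libraries where they do the work, as an engineer would, in place of code of your own. Each camera call takes 0.05 s, during which the arm holds its last target.

TASK

Nest the three open steel vessels so they can go into the pantry as one: the cup upright in the wide dish, and the slim tall beaker upright in the cup. Set each one gently down on the floor of the next rather than dropping it, and leave the dish and the closed sugar shaker standing where they are.

Things in the scene. Friction and masses are not known exactly. Their poses are not given: they have to be found in the camera images.
- dish: The widest vessel: a plain round open dish of bare steel standing on the counter, 160 mm across the rim, 144 mm across the foot, 45 mm high, wall 3 mm, floor 4 mm thick, about 400 g. It is not picked up. Origin: centre of its underside; z up.
- cup_center (a point): The middle vessel: a plain straight-sided round open cup of bare steel without handle, 66 mm outside diameter, 60 mm inside, 56 mm high, wall 3 mm, floor 4 mm thick, about 120 g, standing upright. The point is at its centre, 28 mm above its underside; z up.
- beaker_center (a point): The smallest vessel by width, and the tallest: a plain straight-sided slim open beaker of bare steel, 38 mm outside diameter, 98 mm high, wall 3 mm, floor 4 mm thick, about 100 g, standing upright. In the cup it has 11 mm of room all round and its top stands 46 mm above the cup's rim. The point is at its centre, 49 mm above its underside; z up.
- shaker_center (a point): A lookalike to be left alone: a closed steel sugar shaker with a domed, pierced top and a black band under it, 44 mm diameter (48 mm at the top), 92 mm high, standing upright. The point is at its centre, 46 mm above its underside; z up.
Not all that is in view belongs to the job. Leave any red or yellow look-alike of the part that bears cup_center alone. Leave any pink look-alike of the part that bears beaker_center alone.

How it is judged (in metres and radians):
At the end, for the whole second after the job is handed in: Cup upright on the dish floor (centre 22-42 mm above the dish underside, within 45 mm of its axis), beaker upright on the cup floor (centre 15-35 mm above the cup centre, within 18 mm of it), both within 10 degrees; dish level to 0.1 rad, within 40 mm of its start; all at rest (0.03 m/s) (horizontal distance between cup_center and dish below 0.045 m and z of cup_center in the frame of dish between 0.022 and 0.042 m and angle between each of cup_center, beaker_center's own z axis and vertical below 0.175 rad and horizontal distance between beaker_center and cup_center below 0.018 m and z of beaker_center in the frame of cup_center between 0.015 and 0.035 m and angle between dish's own z axis and vertical below 0.1 rad and distance of dish from where it was at the start of the episode below 0.04 m and linear speed of each of cup, beaker, dish below 0.03 m/s); the robot touches nothing.
It fails at once if the cup is dropped into the dish (over the dish, it moves faster than 0.7 m/s) (horizontal distance between cup_center and dish below 0.05 m and z of cup_center in the frame of dish below 0.1 m and linear speed of cup above 0.7 m/s).
It fails at once if the beaker is dropped into the cup (over the cup, it moves faster than 0.7 m/s) (horizontal distance between beaker_center and cup_center below 0.03 m and z of beaker_center in the frame of cup_center below 0.12 m and linear speed of beaker above 0.7 m/s).
It fails at once if the sugar shaker is moved more than 50 mm (distance of shaker_center from where it was at the start of the episode above 0.05 m).
It also fails if it takes over 64 s, if anything falls off the work surface, if the arm or the gripper's body presses on something with over 40 N, if the wrist force passes 120 N, or if a joint passes its speed limit or range.

## Working session

There is one attempt and no reset: what is moved stays moved. The work goes in short steps, Python scripts to look and compute and a tool call to move; the robot and the scene stay as the last step left them, time stands still between calls to the robot, and variables do not carry over. Pictures are saved under pics/ and viewed, and the job is handed in when it is done.

Besides the shell and the picture viewer there is one more tool, called after "Emit:" as name(argument=value, ...) on one line, values as JSON. servo_tool: Moves the arm, as the interface text tells. Its arguments: {"type":"object","properties":{"targets":{"type":"string"}},"required":["targets"]}

```bash
mkdir -p pics; ls
python3 - <<'E'
from bench import readout, vision, env
import cv2,numpy as np
print(readout.read_state()); print(env.grip_depth)
for n in("scene","top"):
    p,d=vision.read_camera(n); cv2.imwrite(f"pics/{n}0.png",p[:,:,::-1]); np.save(f"{n}0.npy",d); np.save(f"{n}0c.npy",p)
    c=vision.calibration(n); print(c); print((d>0).mean())
E
```

```text
pics
{'clock': 0.0, 'joint_positions': array([ 1.18392146e+00,  3.59514656e-01,  1.51143881e+00,  4.22314838e-05,
        1.27250809e+00, -1.15071133e-01]), 'joint_vel': array([ 0.000951  ,  0.00089698, -0.00023044,  0.00130178, -0.00058264,
       -0.00063977]), 'effort': array([ 3.42991865e-03, -5.27617550e+01, -2.78626853e+01,  4.52316772e-05,
        1.32902968e-02, -1.19552901e-06]), 'tcp_pos': array([160.79780921, 577.34156574, 230.44541853]), 'eef_rot': array([-3.13974073e+00, -2.54659864e-04,  2.86977624e+00]), 'force': array([0.36212355, 0.05316745, 0.09625281]), 'moment': array([-0.02769254,  0.0199615 ,  0.0298272 ]), 'finger_gap': 85.52797011745419}
18.700000000000003
{'fx': 367.0798998154201, 'fy': 367.0798998154201, 'cx': 311.2460161699953, 'cy': 195.10780059543217, 'world_from_camera': array([[ 3.63906848e-01, -7.43153460e-01,  5.61511123e-01,
         1.08053812e+03],
       [ 9.31434710e-01,  2.91051167e-01, -2.18445873e-01,
        -1.51861932e+02],
       [-1.08966102e-03,  6.02504899e-01,  7.98114440e-01,
         7.79654604e+02],
       [ 0.00000000e+00,  0.00000000e+00,  0.00000000e+00,
         1.00000000e+00]])}
0.99596484375
{'fx': 430.18536442409464, 'fy': 430.18536442409464, 'cx': 314.33225372626407, 'cy': 198.86719330253615, 'world_from_camera': array([[-2.53847134e-02,  9.95863818e-01, -8.72403153e-02,
         4.68042098e+02],
       [-9.99627904e-01, -2.44150792e-02,  1.21638008e-02,
         5.49372706e+01],
       [ 9.98350993e-03,  8.75166281e-02,  9.96113030e-01,
         1.16885538e+03],
       [ 0.00000000e+00,  0.00000000e+00,  0.00000000e+00,
         1.00000000e+00]])}
0.9958671875
```

View pics/scene0.png

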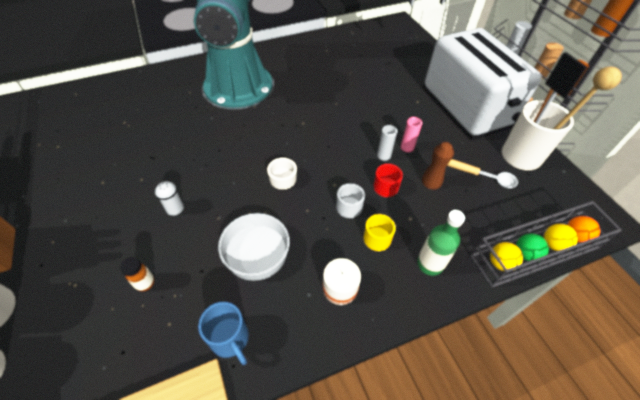

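View pics/top0.png

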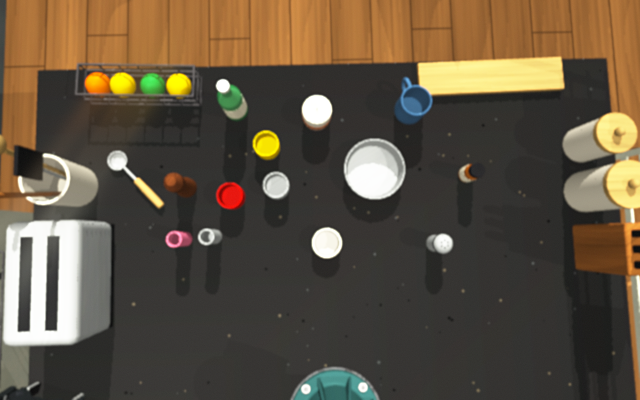

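The top view shows the dish at (374,169), the steel cup at (276,185), the red and yellow look-alikes at (230,195) and (266,145), the steel beaker at (209,237) with pink beside it at (178,239), and the shaker at (440,243). The arm itself isn't drawn in either picture. Next I'll measure positions.

```bash
cat > h.py <<'E'
import numpy as np,cv2
from bench import readout,vision,env
def cloud(n,d):
    c=vision.calibration(n);v,u=np.mgrid[0:400,0:640]
    P=np.stack([(u-c["cx"])/c["fx"]*d,-(v-c["cy"])/c["fy"]*d,-d],-1)
    W=c["world_from_camera"]; return P@W[:3,:3].T+W[:3,3]
def hmap(P,d,res=2):
    # heightmap x -100..900, y -600..700
    m=(d>0)
    q=P[m]; ix=((q[:,0]+100)/res).astype(int); iy=((q[:,1]+600)/res).astype(int)
    ok=(ix>=0)&(ix<500)&(iy>=0)&(iy<650)
    H=np.full((500,650),-1e3); np.maximum.at(H,(ix[ok],iy[ok]),q[ok,2]); return H
E
python3 - <<'E'
from h import *
for n in("top","scene"):
    d=np.load(n+"0.npy");P=cloud(n,d)
    m=((P[...,2]>12)&(d>0)&(P[...,0]<1000)&(P[...,0]>-50)).astype(np.uint8)
    k,L,s,c=cv2.connectedComponentsWithStats(m)
    print(n,"table z",np.median(P[...,2][(abs(P[...,2])<15)]))
    for i in range(1,k):
        if s[i,4]>40:
            q=P[L==i]; zt=np.percentile(q[:,2],97); r=q[q[:,2]>zt-8]
            (cx,cy),rad=cv2.minEnclosingCircle(r[:,:2].astype(np.float32))
            print(c[i].round(),s[i,4],"top",zt.round(),"circ",round(cx),round(cy),"R",round(rad), "bb",q.min(0).round(),q.max(0).round())
E
```

```text
top table z 0.8345809586326141
[479.  79.] 5381 top 87.0 circ 819 -223 R 47 bb [ 773. -656.   12.] [ 949. -186.   96.]
[138.  83.] 3320 top 86.0 circ 887 498 R 158 bb [836. 343.  12.] [933. 653.  90.]
[231. 100.] 815 top 203.0 circ 821 248 R 14 bb [791. 218.  12.] [850. 277. 206.]
[317. 112.] 785 top 77.0 circ 800 30 R 38 bb [761.  -8.  13.] [838.  66.  85.]
[601. 137.] 2468 top 158.0 circ 702 -695 R 49 bb [ 653. -747.   12.] [ 753. -646.  171.]
[266. 144.] 262 top 60.0 circ 717 166 R 33 bb [683. 132.  12.] [749. 196.  64.]
[ 49. 177.] 3767 top 330.0 circ 633 626 R 30 bb [563. 621.  12.] [693. 743. 335.]
[380. 163.] 717 top 49.0 circ 645 -119 R 80 bb [ 567. -198.   12.] [723. -41.  51.]
[139. 182.] 387 top 24.0 circ 633 519 R 100 bb [557. 446.  12.] [713. 596.  28.]
[606. 187.] 3053 top 186.0 circ 573 -696 R 56 bb [ 518. -722.   12.] [ 629. -639.  202.]
[472. 171.] 367 top 94.0 circ 628 -374 R 19 bb [ 607. -392.   12.] [ 647. -352.   96.]
[180. 184.] 559 top 143.0 circ 611 385 R 17 bb [584. 360.  13.] [635. 409. 146.]
[276. 184.] 193 top 60.0 circ 606 141 R 33 bb [573. 108.  13.] [63
[... 1832 characters left out ...]
] [852. 269. 203.]
[252. 240.] 1211 top 46.0 circ 642 -123 R 81 bb [ 561. -201.   12.] [723. -43.  48.]
[379. 231.] 620 top 57.0 circ 715 162 R 33 bb [682. 129.  12.] [748. 194.  59.]
[  5. 243.] 543 top 54.0 circ 411 -660 R 44 bb [ 361. -675.   12.] [ 483. -658.   60.]
[136. 273.] 692 top 92.0 circ 627 -377 R 20 bb [ 609. -397.   13.] [ 650. -356.   93.]
[341. 281.] 1313 top 74.0 circ 799 26 R 38 bb [762. -12.  12.] [837.  63.  84.]
[  5. 302.] 333 top 49.0 circ 570 -650 R 27 bb [ 539. -664.   12.] [ 611. -644.   53.]
[224. 330.] 1517 top 91.0 circ 811 -230 R 40 bb [ 772. -270.   12.] [ 884. -190.   93.]
[188. 386.] 2180 top 20.0 circ 887 -349 R 96 bb [ 849. -439.   12.] [ 923. -258.   23.]
```

Emit:
servo_tool(targets="0 0 0 0 0 0 -7.785; 0 0 0 0 0 0 -7.785; 0 -0.025 -0.025 0 0 0 0; 0 -0.025 -0.025 0 0 0 0; 0 -0.025 -0.025 0 0 0 0; 0 -0.025 -0.025 0 0 0 0; 0 -0.025 -0.025 0 0 0 0; 0 -0.025 -0.025 0 0 0 0; 0 -0.025 -0.025 0 0 0 0; 0 -0.025 -0.025 0 0 0 0; 0 -0.025 -0.025 0 0 0 0; 0 -0.025 -0.025 0 0 0 0; 0 -0.025 -0.025 0 0 0 0; 0 -0.025 -0.025 0 0 0 0; 0 -0.025 -0.025 0 0 0 0; 0 -0.025 -0.025 0 0 0 0; 0 -0.025 -0.025 0 0 0 0; 0 -0.025 -0.025 0 0 0 0; 0 -0.025 -0.025 0 0 0 0; 0 -0.020 -0.013 0 0 0 0")

```text
clock: 2.1
tcp_pos: [607.1, 137.7, 230.8]
eef_rot: [-3.141, -0.001, 3.14]
force: [-0.9, 1.3, -0.0]
finger_gap: 85.3
```

Emit:
servo_tool(targets="0 0 0.001 0.025 0 0 0; 0 0 0.001 0.025 0 0 0; 0 0 0 0.025 0 0 0; 0 0 0 0.025 0 0 0; 0 0 0 0.02 0 0 0; 0 0 0 0 0 0 0; 0 0 0 0 0 0 0")

```text
clock: 2.8
tcp_pos: [605.8, 141.8, 111.1]
eef_rot: [-3.141, -0.001, 3.142]
force: [0.8, 0.1, 0.2]
finger_gap: 85.4
```

Run:
```python
from h import *
for n in("scene","top"):
    p,d=vision.read_camera(n); np.save(f"{n}1.npy",d)
    x,y=(260,60) if n=="scene" else (180,90)
    cv2.imwrite(f"pics/{n}1.png",cv2.resize(p[y:y+180,x:x+200,::-1],None,fx=3,fy=3))
    P=cloud(n,d); m=(d>0)&(abs(P[...,0]-606)<70)&(abs(P[...,1]-140)<70)
    for lo,hi in((20,50),(50,70),(110,130),(130,150),(150,170),(170,220)):
        q=P[m&(P[...,2]>lo)&(P[...,2]<hi)]
        if len(q):print(n,lo,len(q),q.min(0).round(),q.max(0).round(),np.median(q,0).round())
print(readout.read_state()["tcp_pos"])
```

```text
scene 20 345 [573. 105.  20.] [639. 169.  50.] [608. 138.  35.]
scene 50 140 [573. 105.  50.] [639. 170.  60.] [608. 136.  55.]
scene 110 12 [598.  92. 123.] [619. 191. 130.] [609. 185. 127.]
scene 130 97 [597.  85. 130.] [619. 198. 150.] [614. 184. 141.]
scene 150 83 [595.  72. 151.] [620. 209. 170.] [616. 183. 159.]
scene 170 753 [593.  70. 170.] [627. 210. 220.] [618. 121. 196.]
top 20 15 [574. 127.  21.] [593. 168.  49.] [575. 141.  42.]
top 50 23 [575. 125.  54.] [592. 169.  61.] [578. 148.  58.]
top 130 1 [598. 191. 142.] [598. 191. 142.] [598. 191. 142.]
top 150 3 [597. 192. 166.] [602. 202. 168.] [597. 200. 166.]
top 170 70 [592.  70. 171.] [621. 210. 218.] [600.  78. 188.]
[606.97715627 142.05367875 112.49122156]
```

View pics/scene1.png

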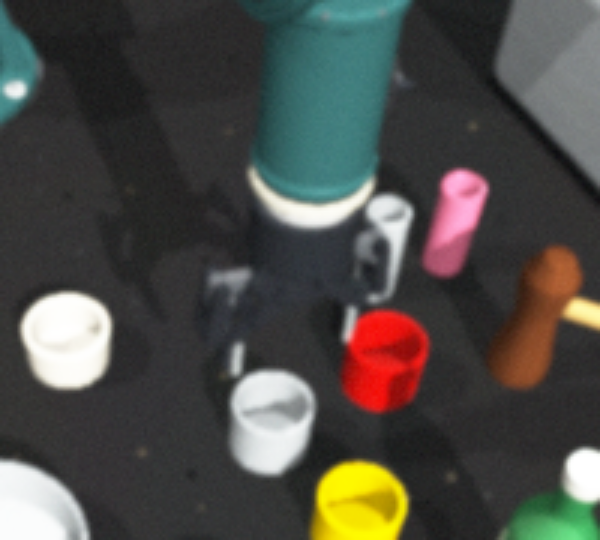

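View pics/top1.png

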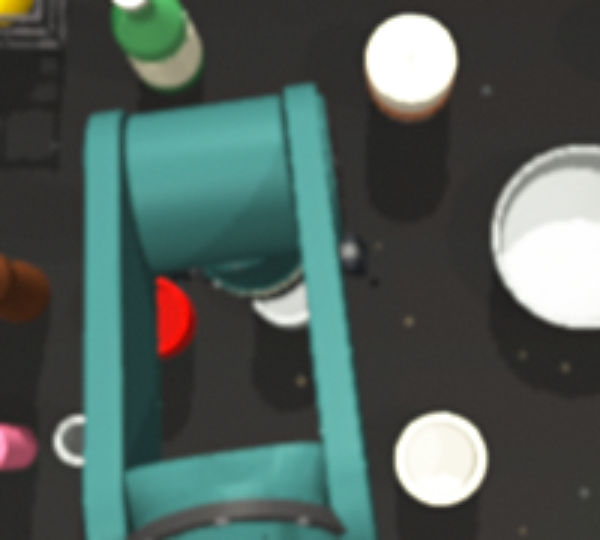

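Scene view: the jaws straddle the cup, with finger midpoint y≈140.5 against cup y≈137.5 in the same camera. So I'll shift about −2.5 mm in y, go down, and close.

Emit:
servo_tool(targets="0 0 -0.0025 0.01 0 0 0; 0 0 0 0.015 0 0 0; 0 0 0 0.02 0 0 0; 0 0 0 0.02 0 0 0; 0 0 0 0.015 0 0 0; 0 0 0 0.01 0 0 0; 0 0 0 0.005 0 0 0; 0 0 0 0 0 0 0; 0 0 0 0 0 0 0; 40 0 0 0 0 0 0; 60 0 0 0 0 0 0; 80 0 0 0 0 0 0; 100 0 0 0 0 0 0; 100 0 0 0 0 0 0; 100 0 0 0 0 0 0; 100 0 0 0 0 0 0")

```text
clock: 4.5
tcp_pos: [606.8, 139.5, 17.7]
eef_rot: [3.141, 0.002, -3.142]
force: [-1.3, -0.0, 5.8]
finger_gap: 65.6
```

Emit:
servo_tool(targets="140 0 0 0 0 0 0; 140 0 0 -0.003 0 0 0; 140 0 0 -0.007 0 0 0; 140 0 0 -0.015 0 0 0; 140 0 0 -0.02 0 0 0; 140 0 0 -0.02 0 0 0; 140 0 0 -0.02 0 0 0; 140 0 0 -0.01 0 0 0; 140 0 0 -0.005 0 0 0; 140 -0.002 -0.010 0 0 0 0; 140 -0.003 -0.02 0 0 0 0; 140 -0.003 -0.025 0 0 0 0; 140 -0.003 -0.025 0 0 0 0; 140 -0.003 -0.025 0 0 0 0; 140 -0.003 -0.025 0 0 0 0; 140 -0.003 -0.025 0 0 0 0; 140 -0.003 -0.025 0 0 0 0; 140 -0.003 -0.025 0 0 0 0; 140 -0.003 -0.020 0 0 0 0")

```text
clock: 6.4
tcp_pos: [634.2, -87.6, 115.1]
eef_rot: [-3.142, -0.002, 3.141]
force: [-0.5, -0.1, -1.9]
finger_gap: 65.8
```

Emit:
servo_tool(targets="140 -0.003 -0.015 0 0 0 0; 140 -0.003 -0.013 0 0 0 0; 140 -0.002 -0.008 0 0 0 0; 140 0 0 0 0 0 0; 140 0 0 0 0 0 0; 140 0 0 0 0 0 0")

```text
clock: 7.0
tcp_pos: [642.8, -120.6, 116.3]
eef_rot: [3.141, -0.0, -3.141]
force: [0.1, -0.3, -0.6]
finger_gap: 65.1
```

Run:
```python
from h import *
n="scene"
p,d=vision.read_camera(n)
x,y=(160,80)
cv2.imwrite(f"pics/{n}2.png",cv2.resize(p[y:y+220,x:x+200,::-1],None,fx=2.7,fy=2.7))
P=cloud(n,d); m=(d>0)&(abs(P[...,0]-643)<100)&(abs(P[...,1]+121)<100)
for lo,hi in((42,50),(75,95),(95,130),(145,160)):
    q=P[m&(P[...,2]>lo)&(P[...,2]<hi)]
    if len(q):print(n,lo,len(q),q.min(0).round(),q.max(0).round(),np.median(q,0).round())
print(readout.read_state()["tcp_pos"])
```

```text
scene 42 233 [ 583. -202.   42.] [722. -43.  48.] [ 672. -137.   45.]
scene 95 587 [ 609. -160.   97.] [675. -84. 130.] [ 628. -121.  111.]
scene 145 188 [ 637. -167.  145.] [675. -76. 160.] [ 660. -123.  153.]
[ 642.84758126 -120.64591133  116.33614207]
```

View pics/scene2.png

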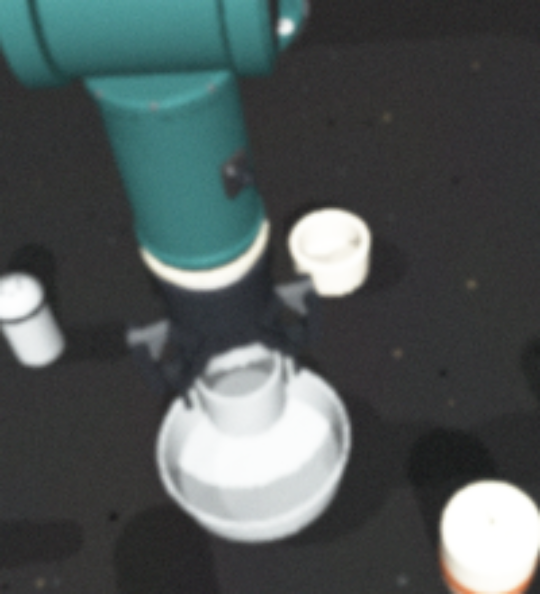

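The cup hangs upright over the dish centre. Lowering it gently.

Emit:
servo_tool(targets="140 0 -0.001 0.01 0 0 0; 140 0 0 0.015 0 0 0; 140 0 0 0.015 0 0 0; 140 0 0 0.015 0 0 0; 140 0 0 0.015 0 0 0; 140 0 0 0.01 0 0 0; 140 0 0 0.005 0 0 0; 140 0 0 0.004 0 0 0; 140 0 0 0.003 0 0 0; 140 0 0 0 0 0 0; 140 0 0 0 0 0 0")

```text
clock: 8.15
tcp_pos: [643.4, -122.7, 24.8]
eef_rot: [-3.141, 0.001, 3.142]
force: [0.7, 0.2, -0.6]
finger_gap: 65.6
```

Emit:
servo_tool(targets="140 0 0 0.001 0 0 0; 140 0 0 0.001 0 0 0; 140 0 0 0.001 0 0 0; 140 0 0 0 0 0 0; 140 0 0 0 0 0 0")

```text
clock: 8.65
tcp_pos: [643.1, -122.7, 21.8]
eef_rot: [-3.141, 0.0, 3.141]
force: [-2.2, 0.7, 4.3]
finger_gap: 65.2
```

Emit:
servo_tool(targets="140 0 0 0.001 0 0 0; 140 0 0 0 0 0 0; 140 0 0 0 0 0 0")

```text
clock: 8.95
tcp_pos: [643.2, -122.7, 21.7]
eef_rot: [-3.141, 0.001, 3.142]
force: [-4.2, 0.8, 12.1]
finger_gap: 65.3
```

Contact at 12 N. I'll ease off slightly, open slowly and rise.

Emit:
servo_tool(targets="140 0 0 -0.001 0 0 0; 60 0 0 0 0 0 0; 40 0 0 0 0 0 0; 20 0 0 0 0 0 0; 10 0 0 0 0 0 0; 0 0 0 0 0 0 0; 0 0 0 0 0 0 0; 0 0 0 0 0 0 0; 0 0 0 -0.005 0 0 0; 0 0 0 -0.01 0 0 0; 0 0 0 -0.02 0 0 0; 0 0 0 -0.03 0 0 0; 0 0 0 -0.04 0 0 0; 0 0 0 -0.04 0 0 0; 0 0 0 -0.03 0 0 0; 0 0 0 -0.015 0 0 0")

```text
clock: 10.55
tcp_pos: [644.8, -123.1, 216.3]
eef_rot: [-3.14, 0.006, 3.142]
force: [-0.0, -0.5, 0.1]
finger_gap: 85.5
```

Emit:
servo_tool(targets="0 0.004 0.010 0 0 0 0; 0 0.008 0.02 0 0 0 0; 0 0.01 0.025 0 0 0 0; 0 0.01 0.025 0 0 0 0; 0 0.01 0.025 0 0 0 0; 0 0.01 0.025 0 0 0 0; 0 0.01 0.025 0 0 0 0; 0 0.01 0.025 0 0 0 0; 0 0.01 0.025 0 0 0 0; 0 0.01 0.025 0 0 0 0; 0 0.01 0.025 0 0 0 0; 0 0.01 0.025 0 0 0 0; 0 0.01 0.025 0 0 0 0; 0 0.01 0.025 0 0 0 0; 0 0.01 0.025 0 0 0 0; 0 0.01 0.025 0 0 0 0; 0 0.01 0.025 0 0 0 0; 0 0.006 0.02 0 0 0 0; 0 0 0.007 0 0 0 0")

```text
clock: 12.45
tcp_pos: [471.4, 311.2, 209.6]
eef_rot: [-3.141, -0.004, -3.139]
force: [-0.7, -0.1, -0.0]
finger_gap: 85.0
```

Emit:
servo_tool(targets="0 0 0 0 0 0 6; 0 0 0 0 0 0 8; 0 0 0 0 0 0 8; 0 0 0 0 0 0 8; 0 0 0 0 0 0 8; 0 0 0 0 0 0 8; 0 0 0 0 0 0 8; 0 0 0 0 0 0 8; 0 0 0 0 0 0 8; 0 0 0 0 0 0 8; 0 0 0 0 0 0 8; 0 0 0 0 0 0 4; 0 0 0 0 0 0 0; 0 0 0 0 0 0 0")

```text
clock: 13.85
tcp_pos: [474.3, 309.0, 210.6]
eef_rot: [-3.14, 0.001, 1.573]
force: [0.6, 0.7, -1.0]
finger_gap: 85.7
```

Run:
```python
from h import *
n="scene"
p,d=vision.read_camera(n)
cv2.imwrite(f"pics/{n}3.png",p[:,:,::-1])
P=cloud(n,d)
m=(d>0)&(abs(P[...,0]-475)<90)&(abs(P[...,1]-310)<45)
for lo,hi in((90,105),(110,220),(220,245),(245,265),(265,290)):
    q=P[m&(P[...,2]>lo)&(P[...,2]<hi)]
    if len(q):print(n,lo,len(q),q.min(0).round(),q.max(0).round(),np.median(q,0).round())
m=(d>0)&(abs(P[...,0]-643)<100)&(abs(P[...,1]+121)<100)
q=P[m&(P[...,2]>53)]; print("cup in dish",np.percentile(q,[1,99],axis=0).round(),cv2.minEnclosingCircle(q[:,:2].astype(np.float32)))
q=P[m&(P[...,2]>42)&(P[...,2]<50)]; print("dish",cv2.minEnclosingCircle(q[:,:2].astype(np.float32)))
s=readout.read_state();print(s["tcp_pos"],s["eef_rot"],s["joint_positions"].round(2))
```

```text
scene 90 85 [455. 289.  90.] [494. 327. 101.] [477. 308.  96.]
scene 220 120 [426. 296. 223.] [534. 320. 245.] [434. 303. 236.]
scene 245 131 [416. 295. 245.] [533. 321. 265.] [434. 303. 254.]
scene 265 311 [402. 290. 265.] [551. 321. 290.] [516. 298. 280.]
cup in dish [[ 610. -155.   53.]
 [ 674.  -91.   62.]] ((642.2119750976562, -123.40533447265625), 33.722572326660156)
dish ((642.6407470703125, -122.36492156982422), 80.05084228515625)
[474.42940064 309.08949469 210.72191172] [-3.14045366e+00  7.37002255e-04  1.57257897e+00] [ 0.46  0.33  1.61 -0.    1.2   0.45]
```

View pics/scene3.png

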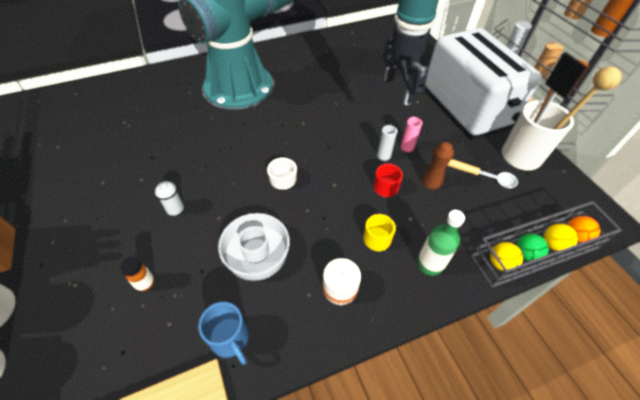

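The cup stands centred in the dish at (642,−123), dish unmoved. The jaws are above the beaker (scene pixel (387,141)) and aligned, closing along x away from the pink one. Descending.

Emit:
servo_tool(targets="0 0 0 0.02 0 0 0; 0 0 0 0.03 0 0 0; 0 0 0 0.03 0 0 0; 0 0 0 0.02 0 0 0; 0 0 0 0.02 0 0 0; 0 0 0 0.015 0 0 0; 0 0 0 0.010 0 0 0; 0 0 0 0.006 0 0 0; 0 0 0 0 0 0 0; 30 0 0 0 0 0 0; 60 0 0 0 0 0 0; 90 0 0 0 0 0 0; 110 0 0 0 0 0 0; 130 0 0 0 0 0 0; 150 0 0 0 0 0 0; 170 0 0 0 0 0 0; 190 0 0 0 0 0 0; 190 0 0 0 0 0 0; 190 0 0 0 0 0 0")

```text
clock: 15.8
tcp_pos: [475.1, 309.5, 60.8]
eef_rot: [3.141, -0.0, 1.571]
force: [-1.3, -0.6, 4.3]
finger_gap: 37.3
```

Emit:
servo_tool(targets="190 0 0 -0.003 0 0 0; 190 0 0 -0.007 0 0 0; 190 0 0 -0.015 0 0 0; 190 0 0 -0.02 0 0 0; 190 0 0 -0.02 0 0 0; 190 0 0 -0.02 0 0 0; 190 0 0 -0.02 0 0 0; 190 0 0 -0.015 0 0 0; 190 0 0 -0.01 0 0 0; 190 0 0 0 0 0 0")

```text
clock: 16.8
tcp_pos: [475.9, 309.8, 191.8]
eef_rot: [3.139, -0.001, 1.571]
force: [-0.0, 0.1, -0.9]
finger_gap: 37.6
```

Emit:
servo_tool(targets="190 -0.01 0.004 0 0 0 0; 190 -0.02 0.008 0 0 0 0; 190 -0.025 0.01 0 0 0 0; 190 -0.025 0.01 0 0 0 0; 190 -0.025 0.01 0 0 0 0; 190 -0.025 0.01 0 0 0 0; 190 -0.025 0.01 0 0 0 0; 190 -0.025 0.01 0 0 0 0; 190 -0.025 0.01 0 0 0 0; 190 -0.025 0.01 0 0 0 0; 190 -0.025 0.01 0 0 0 0; 190 -0.025 0.01 0 0 0 0; 190 -0.025 0.01 0 0 0 0; 190 -0.025 0.01 0 0 0 0; 190 -0.025 0.01 0 0 0 0; 190 -0.025 0.01 0 0 0 0; 190 -0.022 0.008 0 0 0 0; 190 -0.015 0.007 0 0 0 0; 190 -0.01 0 0 0 0 0; 190 -0.005 0 0 0 0 0")

```text
clock: 18.8
tcp_pos: [641.4, -123.3, 189.5]
eef_rot: [-3.14, -0.0, 1.57]
force: [-0.4, 0.1, -1.0]
finger_gap: 37.6
```

Emit:
servo_tool(targets="190 0 0 0 0 0 0; 190 0 0 0 0 0 0; 190 0 0 0 0 0 0")

```text
clock: 19.1
tcp_pos: [641.8, -121.6, 190.4]
eef_rot: [-3.141, -0.0, 1.572]
force: [0.3, 0.1, 0.2]
finger_gap: 37.6
```

Run:
```python
from h import *
n="scene"
p,d=vision.read_camera(n)
cv2.imwrite(f"pics/{n}4.png",cv2.resize(p[40:290,140:340,::-1],None,fx=2.4,fy=2.4))
P=cloud(n,d)
m=(d>0)&(abs(P[...,0]-643)<50)&(abs(P[...,1]+121)<50)
for lo,hi in((53,65),(125,145),(145,170)):
    q=P[m&(P[...,2]>lo)&(P[...,2]<hi)]
    if len(q):print(n,lo,len(q),q.min(0).round(),q.max(0).round(),np.median(q,0).round())
s=readout.read_state();print(s["tcp_pos"],s["eef_rot"],s["joint_positions"].round(2))
```

```text
scene 53 165 [ 610. -155.   53.] [675. -91.  63.] [ 652. -126.   59.]
scene 125 69 [ 644. -140.  129.] [ 661. -104.  145.] [ 658. -123.  138.]
scene 145 124 [ 641. -141.  146.] [ 662. -104.  170.] [ 658. -123.  158.]
[ 641.85353654 -121.71600665  190.45655891] [-3.14150150e+00 -9.30189873e-05  1.57168891e+00] [-0.29  0.47  1.43  0.    1.24 -0.29]
```

View pics/scene4.png

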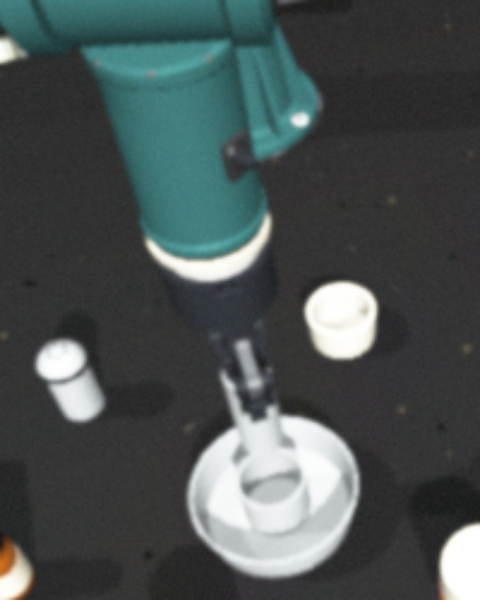

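Beaker axis is within about 1 mm of the cup axis (y −122.5 against −123). Lowering.

Emit:
servo_tool(targets="190 0 0 0.01 0 0 0; 190 0 0 0.02 0 0 0; 190 0 0 0.02 0 0 0; 190 0 0 0.015 0 0 0; 190 0 0 0.015 0 0 0; 190 0 0 0.01 0 0 0; 190 0 0 0.01 0 0 0; 190 0 0 0.008 0 0 0; 190 0 0 0.006 0 0 0; 190 0 0 0.004 0 0 0; 190 0 0 0 0 0 0; 190 0 0 0 0 0 0")

```text
clock: 20.35
tcp_pos: [642.3, -122.7, 72.6]
eef_rot: [3.141, 0.0, 1.571]
force: [0.8, 0.5, -1.6]
finger_gap: 37.6
```

Emit:
servo_tool(targets="190 0 0 0.001 0 0 0; 190 0 0 0.001 0 0 0; 190 0 0 0.001 0 0 0; 190 0 0 0 0 0 0; 190 0 0 0 0 0 0")

```text
clock: 20.85
tcp_pos: [642.0, -122.6, 69.3]
eef_rot: [-3.141, 0.0, 1.571]
force: [-0.1, 0.3, -1.8]
finger_gap: 37.4
```

Emit:
servo_tool(targets="190 0 0 0.001 0 0 0; 190 0 0 0 0 0 0; 190 0 0 0 0 0 0")

```text
clock: 21.15
tcp_pos: [642.2, -122.6, 68.8]
eef_rot: [3.141, 0.0, 1.571]
force: [-2.0, -0.5, 3.4]
finger_gap: 37.8
```

Emit:
servo_tool(targets="190 0 0 0.001 0 0 0; 190 0 0 0 0 0 0; 190 0 0 0 0 0 0")

```text
clock: 21.45
tcp_pos: [642.2, -122.7, 68.7]
eef_rot: [3.141, 0.0, 1.571]
force: [-3.0, 0.7, 12.1]
finger_gap: 37.9
```

Seated at 12 N. Ease off slightly, open slowly, rise.

Emit:
servo_tool(targets="190 0 0 -0.001 0 0 0; 140 0 0 0 0 0 0; 125 0 0 0 0 0 0; 110 0 0 0 0 0 0; 90 0 0 0 0 0 0; 60 0 0 0 0 0 0; 30 0 0 0 0 0 0; 0 0 0 0 0 0 0; 0 0 0 0 0 0 0; 0 0 0 0 0 0 0; 0 0 0 -0.005 0 0 0; 0 0 0 -0.015 0 0 0; 0 0 0 -0.03 0 0 0; 0 0 0 -0.04 0 0 0; 0 0 0 -0.04 0 0 0; 0 0 0 -0.03 0 0 0; 0 0 0 -0.01 0 0 0; 0 0 0 0 0 0 0; 0 0 0 0 0 0 0; 0 0 0 0 0 0 0")

```text
clock: 23.45
tcp_pos: [640.8, -122.2, 236.3]
eef_rot: [-3.138, -0.001, 1.571]
force: [1.1, 0.2, -0.4]
finger_gap: 85.2
```

Run:
```python
from h import *
n="scene"
p,d=vision.read_camera(n)
cv2.imwrite(f"pics/{n}5.png",cv2.resize(p[40:290,140:340,::-1],None,fx=2.4,fy=2.4))
P=cloud(n,d)
m=(d>0)&(abs(P[...,0]-643)<100)&(abs(P[...,1]+121)<100)
for lo,hi in((42,49),(55,62),(70,90),(98,112)):
    q=P[m&(P[...,2]>lo)&(P[...,2]<hi)]
    if len(q):print(n,lo,len(q),q.min(0).round(),q.max(0).round(),cv2.minEnclosingCircle(q[:,:2].astype(np.float32)))
m=(d>0)&(abs(P[...,0]-445)<40)&(abs(P[...,1]+283)<40)&(P[...,2]>12)
print("shaker",P[m].min(0).round(),P[m].max(0).round())
s=readout.read_state();print(s["clock"],s["tcp_pos"],s["force"].round(1),s["finger_gap"])
```

```text
scene 42 396 [ 563. -201.   42.] [723. -43.  49.] ((642.7467651367188, -122.24260711669922), 80.63114166259766)
scene 55 152 [ 617. -155.   55.] [675. -91.  62.] ((642.06201171875, -122.94244384765625), 33.3404541015625)
scene 70 142 [ 625. -141.   70.] [ 662. -105.   90.] ((643.2906494140625, -122.99408721923828), 18.911376953125)
scene 98 117 [ 624. -141.   98.] [ 662. -105.  110.] ((643.2027587890625, -122.79547119140625), 19.07840347290039)
shaker [ 422. -308.   12.] [ 467. -259.   94.]
23.5 [ 640.85529237 -122.24876668  236.24057481] [-0.5 -0.1 -0.7] 85.28315194256885
```

View pics/scene5.png

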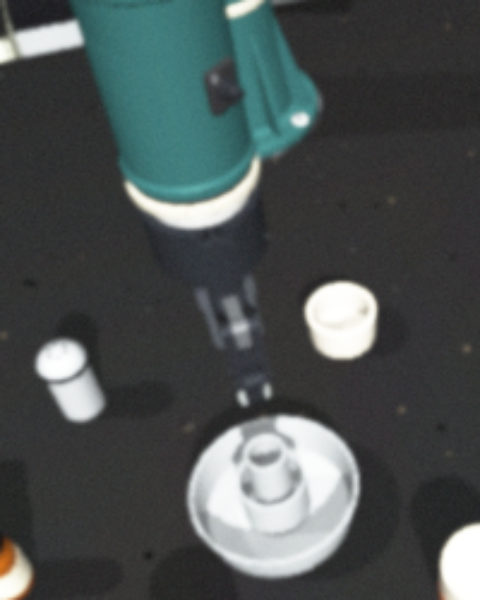

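The three vessels are nested, upright and concentric, and the gripper is well clear above them. Handing in.

```bash
python3 -c "
from bench import env; print(env.job_done())"
```

```text
the job is handed in; nothing more can be done
None
```

I set the cup down in the dish, then the beaker in the cup, and handed the job in at about 23.5 s of the 64 s allowed. Each was lowered in 1 mm steps until the wrist force reached about 12 N, then eased off and released.

- **Nesting:** in the last scene-camera check, the dish, cup and beaker centres agree to about 1 mm, all near (643, −123). Both vessels stand upright at the expected heights.
- **Left alone:** the dish and the sugar shaker measured within about 1 mm of where they started. The gripper was about 130 mm above the beaker, touching nothing.
- **Disagreements:** the top camera read heights about 3 mm higher and y about 3–4 mm larger than the scene camera. I averaged the two views for the first positions and corrected the grasp from the scene view. The top camera was not used for the final check.

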